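# Refill the sugar-lump dispenser and serve the lumps into the mug

### The arm

A 6-joint arm with a two-finger parallel gripper is mounted at the origin on a cart in front of the work surface, level with it; the furniture and walls round the work are solid. World frame = base frame: x ahead of the robot, y to its left, z up, the work surface at z = 0. Lengths are in m, angles in rad, forces in N, time in s.
With the tool pointing down it reaches from about 0.15 to 0.775 m from the base axis. Payload 6.1 kg.
Tool frame: the origin (TCP) lies at the very end of the fingers, on their centre line; the grasp point (between the pads) lies 19 mm behind it; z points along the fingers, y is the line along which they close (so a half turn about z gives the same grasp; the last joint's range is limited). The gripper opens to 85 mm and grips with 20 to 120 N. Pads are 22 mm wide; open, the fingers measure 114 mm over their backs; the gripper's body (76 mm by 85 mm) begins 54 mm behind the grasp point. The pads swing forward as they close: fully open they stand 13 mm farther back than shut.
Start: joints at [1.278, 0.126, -0.04, 1.405, 0, 1.571], TCP at [0.152, 0.503, 0.204] pointing down, gripper open.
Joint ranges: [-2.72, 2.72], [-0.95, 1.95], [-1.27, 1.35], [-1.78, 2.02], [-1.46, 1.47], [-3.14, 3.14]. Speed limits (rad/s): [2.39, 2.39, 3.01, 3.14, 3.14, 3.14].

### API

Orientations are given as [roll, pitch, yaw] about the fixed x, y, z axes, in that order (R = Rz(yaw) Ry(pitch) Rx(roll)).
In Python, from bench import status, vision, finish_job gives the robot as it stands.
- The arm moves only by the tool step_arm, never from a script. Its argument "increments" is a list of rows, each a list of 7 numbers: the shift along the world's x, y, z in mm, then the turn, a rotation vector about the world's x, y, z in rad, then the closure, from 0 (fully open) to 1 (shut). In form: [[tx, ty, tz, wx, wy, wz, fingers], ...]. A call has 1 to 20 rows; each row is the pose to reach, as a shift and turn from the pose commanded when the call began; what a row does not reach only later rows make up. A row lasts 1/12 s, in which the tool goes at most 41.7 mm and 7.16 degrees, less where a joint would pass 70% of its speed; a pose out of reach is approached as far as the arm can. A call with a gripper value outside its range is refused whole. The fingers move at their own pace and stop on an object; "newtons" is the grip in N (left out, the last holds). Time passes only in rows, so rows that repeat a pose let the fingers close. It gives the time, the measured TCP pose, the force, the opening and the grip force at its end, in the units of the state.
- status.get_obs(): the state, without advancing time (a new reading comes with each control period).
- vision.snapshot(name): name is "side" or "top"; returns a dict with "color" (480x640x3 uint8, red, green, blue), "range_z" (480x640 float32, m along the optical axis (not along the pixel's ray), 0 where there is no reading), "fov_y" (degrees; the focal length in pixels is half the picture's height over the tangent of half this angle, whatever the lens; pixels are square), "cx", "cy" (the principal point, pixels), "extrinsics" (4x4, takes a point from camera to world coordinates). Camera axes: x right, y down, z forward; pixel columns grow to the right and rows downward; lengths in m; the calibration is good to about 2 mm. A picture is of the moment at which its call begins.
- finish_job(): hands the job in; it is judged then, once.
The state is a dict: "clock": time; "q": joint angles; "qvel": joint speeds; "tau": joint torques, N m; "position": TCP position; "eef_rot": TCP orientation; "ft_force": force on the tool from outside, world axes, zero at the start; "wrist_torque": the same for the moment, N m; "gripper_width": finger opening in m; "finger_force": force on a finger pad.
Only numpy, scipy, OpenCV 4.12 (cv2) and the standard library are available. Lean on these libraries where they do the work, as an engineer would, in place of code of your own. Each camera call takes 0.05 s, during which the arm holds its last target. There are 200 camera calls.

### The job

The sugar-lump dispenser has run empty: slide open only the storage compartment whose lid has the long bar handle, put every sugar lump from it into the dispenser's chute, and slide that lid fully shut again. With all the lumps waiting in the chute behind its gate, hold the mug in the air under the spout and press the dispenser's paddle with the mug itself, not with the gripper, so that all the lumps slide down into the held mug. Then stand the mug with its lumps upright on the middle of the round cork coaster, and leave the other two lids and the things standing round about alone.

Things in the scene. Friction and masses are not known exactly. Their poses are not given: they have to be found in the camera images.
- lid_bar_handle (a point): centre of the steel bar handle (round bar 10 mm thick, 56 mm long, across the lid along the compartment's y, open underneath) on the lid of the compartment that holds the sugar; about 70 mm above the worktop, 25 mm above the lid's top. Axes as box_bar.
- lid_bar (a joint): how far the bar-handled lid is slid open, m: 0 = fully shut, 0.158 = fully open (compartment wholly uncovered). It slides level toward the compartment's -x (toward the robot), needs about 1 to 2 N and stays where it is left. Count it shut below 0.008.
- box_bar: compartment under the bar-handled lid: white open box, outside 160 (x) x 92 (y) x 31 mm, walls and floor 5 mm, fixed on a wooden tray beside the two other compartments: a row along y, 96 mm apart, same yaw, in any order. Origin: centre of its underside, 8 mm above the worktop, so inner floor at 13 mm, rim at 39 mm. -x faces the robot.
- lid_knob (a joint): how far the lid with the round steel knob (28 mm wide, 31 mm high) is slid open, m; must stay at 0.
- lid_post (a joint): how far the lid with the thin upright steel post (12 mm thick, 30 mm high) is slid open, m; must stay at 0.
- lid_knob_handle (a point): near the top of the round knob of that neighbouring lid, to be left shut.
- lid_post_handle (a point): near the top of the thin post of that neighbouring lid, to be left shut.
- lump_1: brown sugar lump, a hard block 24 (x) x 22 (y) x 20 mm high, 16 g, rounded edges; starts on the floor of the bar-handled compartment, flat, in two pairs. Two to four of the four lumps are there, the others absent (None). Origin: centre of the underside as it starts, 10 mm below its middle along its own z.
- lump_2: brown sugar lump, a hard block 24 (x) x 22 (y) x 20 mm high, 16 g, rounded edges; starts on the floor of the bar-handled compartment, flat, in two pairs. Two to four of the four lumps are there, the others absent (None). Origin: centre of the underside as it starts, 10 mm below its middle along its own z.
- lump_3: brown sugar lump, a hard block 24 (x) x 22 (y) x 20 mm high, 16 g, rounded edges; starts on the floor of the bar-handled compartment, flat, in two pairs. Two to four of the four lumps are there, the others absent (None). Origin: centre of the underside as it starts, 10 mm below its middle along its own z.
- lump_4: brown sugar lump, a hard block 24 (x) x 22 (y) x 20 mm high, 16 g, rounded edges; starts on the floor of the bar-handled compartment, flat, in two pairs. Two to four of the four lumps are there, the others absent (None). Origin: centre of the underside as it starts, 10 mm below its middle along its own z.
- dispenser: dispenser, fixed: dark foot and column carrying an open slippery steel chute, 140 mm long, 38 mm wide inside, walls 34 mm high, open on top and at its upper end, running down at 40 degrees to the dispenser's -x (its front, toward the robot). Origin: underside, on the worktop. Chute floor from x -60, z 190 mm (spout edge) to x 47, z 280 mm. Foot from x -20 to 100 mm, column from x 17 to 43 mm.
- spout (a point): middle of the lower edge of the chute floor, where lumps drop off, 190 mm above the worktop. A 19 mm high aluminium gate stands across it and drops away as the paddle is pressed. Lumps fall 0 to 60 mm in front (-x) of this edge. Axes as dispenser.
- load_point (a point): point on the middle line of the chute floor 95 mm up the slope from the spout, 251 mm above the worktop: lumps released above it slide down to the gate. The side walls rise about 45 mm straight above the floor; uphill (+x) the floor is higher. Axes as dispenser.
- paddle (a joint): angle of the paddle lever, rad: 0 = at rest, gate shut; the gate is clear of the lumps from 0.38 on; stop at 0.62. A spring returns it; pressing takes 1 to 2 N on the paddle. It turns about a level axis 46 mm behind and 39 mm above the spout edge.
- paddle_face (a point): middle of the upper edge of the paddle plate (56 mm wide) under the spout. At rest this edge is 14 mm in front (-x) of the spout edge, 154 mm up; the plate's lower edge 20 mm in front, 114 mm up. Pressing moves it in +x: at 0.42 rad the upper edge is 22 mm behind the spout edge, 136 mm up, the lower edge 33 mm behind, 97 mm up. A mug on the worktop passes under it.
- mug: mug, 88 mm high, round body of 86 mm outer diameter (wall about 5 mm, mouth about 74 mm), handle to its -y; 0.28 kg. Origin on its underside, 17 mm from the body's axis on the handle side.
- mug_foot (a point): point on the mug's underside on the axis of its round body (mug frame 0, 17, 0 mm). Axes as mug: z up when upright; the handle points to -y.
- mug_handle (a point): grip point at the upper part of the mug's handle, 64 mm from the axis of the body toward -y and 60 mm above the underside. The handle is a flat-sided loop 12 mm wide along the mug's x, reaching from the wall (43 mm from the axis) to 77 mm from the axis, and from 12 to 79 mm in height.
- coaster: round cork coaster, 120 mm diameter, 8 mm thick, fixed. Origin: centre of its underside; its top is 8 mm above the worktop.
- spice_jar: spice jar standing on the worktop, 42 mm diameter, 106 mm high, loose; leave alone. Origin: centre of its underside.
- lemon: lemon lying on the worktop, 71 x 53 x 51 mm, loose; leave alone. Origin: underside.
Mind the look-alikes: they are no part of the job. What is shaped like the coaster but green or orange is not meant.

How it is judged:
On the way, in this order (a step that is already met when the one before it is completed fails the run):
1. the bar-handled lid is slid open (value of joint lid_bar above 0.06 m), for 0.1 s.
2. every lump lies in the dispenser's chute, let go, with the gate shut (x of lump_1 in the frame of dispenser between -0.08 and 0.055 m and y of lump_1 in the frame of dispenser between -0.025 and 0.025 m and z of lump_1 in the frame of dispenser between 0.185 and 0.33 m and contact force between the fingers and lump_1 below 0.05 N and x of lump_2 in the frame of dispenser between -0.08 and 0.055 m and y of lump_2 in the frame of dispenser between -0.025 and 0.025 m and z of lump_2 in the frame of dispenser between 0.185 and 0.33 m and contact force between the fingers and lump_2 below 0.05 N and x of lump_3 in the frame of dispenser between -0.08 and 0.055 m and y of lump_3 in the frame of dispenser between -0.025 and 0.025 m and z of lump_3 in the frame of dispenser between 0.185 and 0.33 m and contact force between the fingers and lump_3 below 0.05 N and x of lump_4 in the frame of dispenser between -0.08 and 0.055 m and y of lump_4 in the frame of dispenser between -0.025 and 0.025 m and z of lump_4 in the frame of dispenser between 0.185 and 0.33 m and contact force between the fingers and lump_4 below 0.05 N and value of joint paddle below 0.1 rad), for 0.3 s.
3. every lump has been caught in the mug, which is held in the air under the spout (horizontal distance between each of lump_1, lump_2, lump_3, lump_4 and mug_foot below 0.042 m and z of lump_1 in the frame of mug_foot between 0 and 0.1 m and z of lump_2 in the frame of mug_foot between 0 and 0.1 m and z of lump_3 in the frame of mug_foot between 0 and 0.1 m and z of lump_4 in the frame of mug_foot between 0 and 0.1 m and contact force between the fingers and mug above 0.5 N and height (world z) of mug_foot above 0.015 m and horizontal distance between mug_foot and spout below 0.08 m), for 0.2 s.
At the end, for the whole second after the job is handed in: All lumps present are inside the mug; the mug stands still and upright (within 0.08 rad) on the coaster, the axis of its body within 25 mm of the coaster's centre; all three lids are shut (within 8 mm); the paddle is back at rest (horizontal distance between each of lump_1, lump_2, lump_3, lump_4 and mug_foot below 0.042 m and z of lump_1 in the frame of mug_foot between 0 and 0.1 m and z of lump_2 in the frame of mug_foot between 0 and 0.1 m and z of lump_3 in the frame of mug_foot between 0 and 0.1 m and z of lump_4 in the frame of mug_foot between 0 and 0.1 m and value of joint each of lid_bar, lid_knob, lid_post below 0.008 m and horizontal distance between mug_foot and coaster below 0.025 m and height (world z) of mug_foot between 0.004 and 0.014 m and angle between mug's own z axis and vertical below 0.08 rad and linear speed of mug below 0.02 m/s and value of joint paddle below 0.1 rad); the robot touches nothing.
It fails at once if a lid other than the bar-handled one is slid open by more than 15 mm (value of joint any of lid_knob, lid_post above 0.015 m).
It fails at once if the paddle is pressed by the robot itself instead of the mug (more than 1.5 N) (contact force between any of the arm, the fingers and paddle_c1 above 1.5 N).
It fails at once if the spice jar or the lemon is moved by more than 30 mm (distance of any of spice_jar, lemon from where it was at the start of the episode above 0.03 m).
Of lump_1, lump_2, lump_3, lump_4 only 2 to 4 are there at a start; the rules pass over those that are not, and their reading is None.
At some moment in a run one of lump_1, lump_2, lump_3, lump_4, mug may be knocked a few centimetres aside while the robot is not near it.
It also fails if it takes over 210 s, if anything falls off the work surface, if the arm or the gripper's body presses on something with over 40 N, if the wrist force passes 120 N, or if a joint passes its speed limit or range.

## Working session

There is one attempt and no reset: what is moved stays moved. The work goes in short steps, Python scripts to look and compute and a tool call to move; the robot and the scene stay as the last step left them, time stands still between calls to the robot, and variables do not carry over. Pictures are saved under pics/ and viewed, at most 16 in all, crops included, and the job is handed in when it is done.

Besides the shell and the picture viewer there is one more tool, called after "Call:" as name(argument=value, ...), one argument or row to a line, values as JSON. step_arm: Moves the arm, as the interface text tells. Its arguments: {"type":"object","properties":{"increments":{"type":"array","items":{"type":"array","items":{"type":"number"}}},"newtons":{"type":"number"}},"required":["increments"]}

```bash
mkdir -p pics; cat > h.py <<'E'
import numpy as np, cv2
from bench import status, vision, finish_job
def snap(n,f=None):
    s=vision.snapshot(n)
    if f: cv2.imwrite('pics/'+f,cv2.cvtColor(s['color'],cv2.COLOR_RGB2BGR))
    return s
def cloud(s):
    h,w=s['range_z'].shape; f=h/2/np.tan(np.radians(s['fov_y'])/2)
    v,u=np.mgrid[:h,:w]; z=s['range_z']
    p=np.stack([(u-s['cx'])/f*z,(v-s['cy'])/f*z,z],-1)
    T=s['extrinsics']; P=p@T[:3,:3].T+T[:3,3]; P[z==0]=np.nan
    return P
E
python3 - <<'E'
from h import *
for n in('side','top'):
    s=snap(n,n+'0.png'); np.savez(n+'0.npz',**s); print(n,s['fov_y'],s['cx'],s['cy'],s['extrinsics'].round(3))
print(status.get_obs())
E
```

```text
side 51.01650477020153 317.8980808497204 241.15110652521648 [[ 0.98  -0.083  0.181  0.307]
 [-0.199 -0.438  0.877 -1.043]
 [ 0.006 -0.895 -0.446  0.67 ]
 [ 0.     0.     0.     1.   ]]
top 50.94910487385417 317.4845405105885 238.01999640639966 [[-0.016 -0.998  0.068  0.431]
 [-1.     0.016  0.004 -0.018]
 [-0.005 -0.068 -0.998  1.338]
 [ 0.     0.     0.     1.   ]]
{'clock': 0.1, 'q': array([ 1.27801784e+00,  1.26363334e-01, -4.05156961e-02,  1.40538324e+00,
        3.24400193e-05,  1.57079519e+00]), 'qvel': array([ 0.001487  , -0.00094438,  0.00393412,  0.00056552,  0.00142832,
       -0.00102373]), 'tau': array([ 8.10900237e-04, -4.36904025e+01,  3.53607702e+01,  1.37815296e-02,
        7.63506523e-05,  3.64661943e-06]), 'position': array([0.15139633, 0.50227789, 0.20357948]), 'eef_rot': array([-3.14012671e+00, -3.24416567e-05,  2.84881526e+00]), 'ft_force': array([-0.1008652 , -0.49492358, -0.30167564]), 'wrist_torque': array([ 0.02424807,  0.00679347, -0.01083324]), 'finger_force': 0.0, 'gripper_width': 0.08536440056572324}
```

View pics/top0.png

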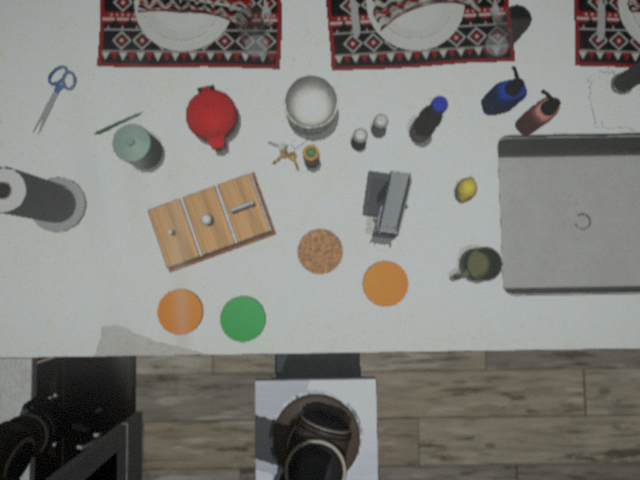

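View pics/side0.png

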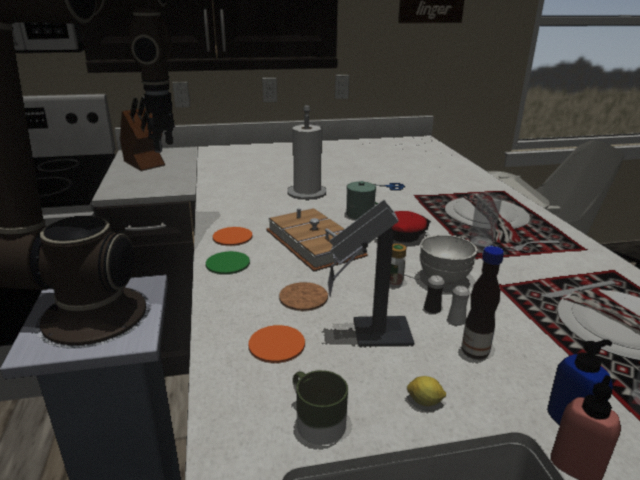

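Top view: three lids on the tray. The thin post is at (172,232), the round knob at (207,219), and the long bar at (243,208). The bar lid is the rightmost one. The cork coaster is at (320,251), with orange and green decoys around it. The mug is at (483,263) with its handle to the left, and the dispenser is at (390,205). I'll confirm with a crop and measure.

```bash
python3 - <<'E'
from h import *
s=dict(np.load('top0.npz')); P=cloud(s); c=s['color']; hsv=cv2.cvtColor(c,cv2.COLOR_RGB2HSV)
a=cv2.resize(c[165:285,140:290],None,fx=3,fy=3,interpolation=cv2.INTER_CUBIC); b=cv2.resize(c[160:290,350:510],None,fx=2.2,fy=2.77)
im=np.hstack([a,b[:360]]); cv2.imwrite('pics/crop0.png',im[:,:800,::-1])
for n,u,v in [('bar',243,208),('knob',207,219),('post',172,232),('lid',255,220),('lid',245,190),('coaster',320,251),('lemon',466,188),('tbl',290,220),('jar',312,155),('mugin',483,263)]: print(n,P[v,u].round(3))
def rect(m,lo,hi,name,box):
    u0,v0,u1,v1=box; mm=np.zeros(m.shape,bool); mm[v0:v1,u0:u1]=True
    mm&=(P[...,2]>lo)&(P[...,2]<hi)&m
    q=P[mm]; r=cv2.minAreaRect(q[:,:2].astype(np.float32)); print(name,len(q),np.array(r[0]).round(4),np.array(r[1]).round(4),round(r[2],2),'med',np.median(q,0).round(4)); return q
T=np.ones(c.shape[:2],bool)
rect(T,.035,.055,'tray/lids',(140,165,290,285))
rect(T,.06,.09,'handles bar',(228,195,262,220))
cork=(hsv[...,0]<20)&(hsv[...,1]>70)
rect(cork,-.01,.02,'coaster',(290,220,350,280))
rect(T,.07,.12,'mug rim',(445,235,510,290))
rect(T,.05,.12,'mug handle',(445,235,466,290))
rect(T,.18,.4,'chute',(350,160,420,250))
rect(T,.24,.4,'chute top',(350,160,420,250))
rect(T,.18,.24,'chute low',(350,160,420,250))
rect(T,.03,.12,'lemon',(450,170,482,205))
E
```

```text
bar [0.597 0.174 0.069]
knob [0.57  0.264 0.075]
post [0.539 0.354 0.069]
lid [0.569 0.148 0.041]
lid [0.647 0.173 0.043]
coaster [ 0.487 -0.019  0.004]
lemon [ 0.642 -0.399  0.047]
tbl [ 0.573  0.06  -0.009]
jar [ 0.722 -0.003  0.104]
mugin [ 0.449 -0.449  0.005]
tray/lids 6587 [0.6236 0.287 ] [0.2754 0.2896] 18.8 med [0.5671 0.2685 0.0443]
handles bar 100 [0.6008 0.1769] [0.0101 0.0637] 18.88 med [0.5998 0.1763 0.0734]
coaster 1483 [ 0.4877 -0.018 ] [0.1139 0.1113] 89.09 med [ 0.4874 -0.0188  0.0066]
mug rim 349 [ 0.4464 -0.4173] [0.1056 0.0848] 84.4 med [ 0.4349 -0.4113  0.0823]
mug handle 87 [ 0.4315 -0.3785] [0.0185 0.0602] 56.6 med [ 0.4189 -0.3729  0.0696]
chute 1483 [ 0.5781 -0.1827] [0.0668 0.1296] 82.58 med [ 0.5811 -0.184   0.2367]
chute top 690 [ 0.59  -0.184] [0.0445 0.1056] 81.05 med [ 0.611  -0.191   0.2648]
chute low 793 [ 0.5697 -0.1795] [0.0662 0.1184] 69.93 med [ 0.5562 -0.1788  0.2137]
lemon 358 [ 0.6424 -0.4031] [0.0548 0.0536] 15.03 med [ 0.64   -0.4008  0.0427]
```

View pics/crop0.png

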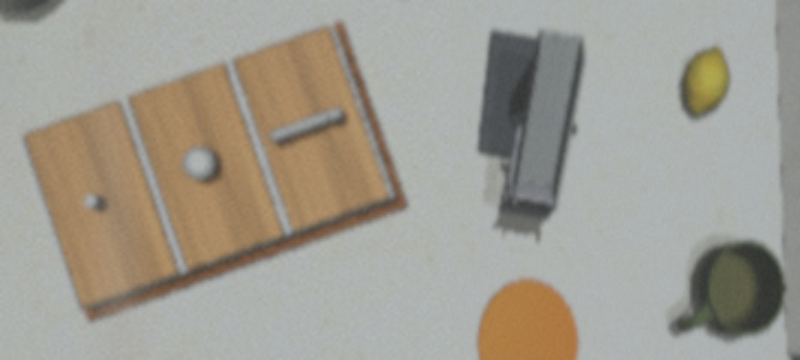

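The crop confirms it. The long bar handle is on the lid nearest the dispenser (full image 243,208); the knob (207,219) and post (172,232) are the other two. The jar at (312,155) and lemon at (466,188) stay alone.

Call:
step_arm(
  increments=[
    [449,-326,0,0,0,-0.955,0],
    [449,-326,0,0,0,-0.955,0],
    [449,-326,0,0,0,-0.955,0],
    [449,-326,0,0,0,-0.955,0],
    [449,-326,0,0,0,-0.955,0],
    [449,-326,0,0,0,-0.955,0],
    [449,-326,0,0,0,-0.955,0],
    [449,-326,0,0,0,-0.955,0],
    [449,-326,0,0,0,-0.955,0],
    [449,-326,0,0,0,-0.955,0],
    [449,-326,0,0,0,-0.955,0],
    [449,-326,0,0,0,-0.955,0],
    [449,-326,0,0,0,-0.955,0],
    [449,-326,0,0,0,-0.955,0],
    [449,-326,0,0,0,-0.955,0],
    [449,-326,0,0,0,-0.955,0],
    [449,-326,0,0,0,-0.955,0],
  ],
)

```text
clock: 1.52
position: [0.5996, 0.1773, 0.2041]
eef_rot: [-3.141, -0.0, 1.894]
ft_force: [-0.2, 0.5, -0.1]
gripper_width: 0.0853
finger_force: 0.0
```

Call:
step_arm(
  increments=[
    [0,-1,-40,0,0,0,0],
    [0,-1,-80,0,0,0,0],
    [0,-1,-115,0,0,0,0],
    [0,-1,-135,0,0,0,0],
    [0,-1,-150,0,0,0,0],
    [0,-1,-150,0,0,0,0.5],
    [0,-1,-150,0,0,0,1],
    [0,-1,-150,0,0,0,1],
    [0,-1,-150,0,0,0,1],
    [0,-1,-150,0,0,0,1],
    [0,-1,-150,0,0,0,1],
    [0,-1,-150,0,0,0,1],
    [0,-1,-150,0,0,0,1],
    [0,-1,-150,0,0,0,1],
  ],
  newtons=30,
)

```text
clock: 2.68
position: [0.6006, 0.1756, 0.0544]
eef_rot: [3.141, -0.0, 1.894]
ft_force: [0.8, 1.1, -0.1]
gripper_width: 0.0002
finger_force: 0.0
```

```bash
python3 - <<'E'
from h import *
s=snap('side'); t=snap('top')
a=cv2.resize(s['color'][180:300,230:390],(640,480))[:,:400]; a=cv2.resize(s['color'][170:290,240:370],(400,370)); b=cv2.resize(t['color'][150:290,150:300],(396,370))
cv2.imwrite('pics/c1.png',np.hstack([a,b])[...,::-1])
E
```

```text
(no output)
```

View pics/c1.png

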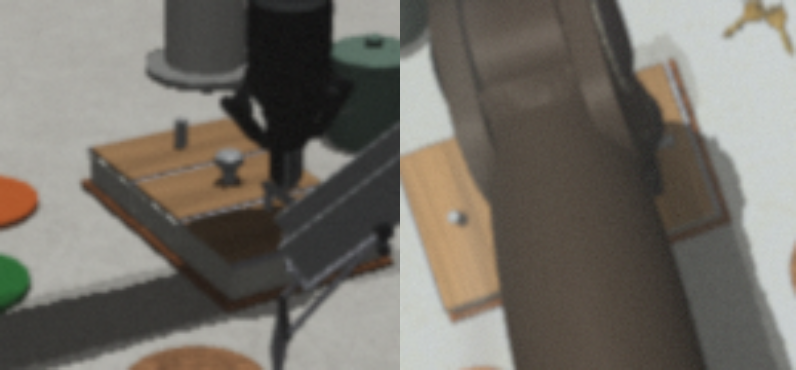

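```bash
python3 - <<'E'
from h import *
print(status.get_obs()['gripper_width'],status.get_obs()['position'],status.get_obs()['finger_force'])
s=snap('side'); P=cloud(s)
a=cv2.resize(s['color'][205:265,290:370],(800,600),interpolation=cv2.INTER_CUBIC); cv2.imwrite('pics/c2.png',a[...,::-1])
for v in range(222,246,3): print(v,[tuple((P[v,u]*1000).round().astype(int)) if P[v,u,0]==P[v,u,0] else None for u in range(318,346,4)])
E
```

```text
6.204024083771912e-05 [0.60053977 0.17558195 0.05427212] 0.0
222 [(np.int64(577), np.int64(264), np.int64(67)), (np.int64(599), np.int64(310), np.int64(45)), (np.int64(611), np.int64(308), np.int64(45)), (np.int64(590), np.int64(166), np.int64(110)), (np.int64(602), np.int64(169), np.int64(107)), (np.int64(674), np.int64(411), np.int64(-6)), (np.int64(687), np.int64(405), np.int64(-5))]
225 [(np.int64(585), np.int64(299), np.int64(41)), (np.int64(596), np.int64(292), np.int64(43)), (np.int64(607), np.int64(289), np.int64(44)), (np.int64(591), np.int64(167), np.int64(100)), (np.int64(602), np.int64(165), np.int64(100)), (np.int64(643), np.int64(283), np.int64(43)), (np.int64(679), np.int64(376), np.int64(-2))]
228 [(np.int64(580), np.int64(274), np.int64(43)), (np.int64(590), np.int64(264), np.int64(47)), (np.int64(603), np.int64(269), np.int64(44)), (np.int64(592), np.int64(170), np.int64(90)), (np.int64(602), np.int64(167), np.int64(90)), (np.int64(638), np.int64(264), np.int64(43)), (np.int64(649), np.int64(258), np.int64(44))]
231 [(np.int64(576), np.int64(255), np.int64(43)), (np
[... 908 characters left out ...]
p.int64(-155), np.int64(223))]
240 [(np.int64(564), np.int64(197), np.int64(42)), (np.int64(574), np.int64(192), np.int64(44)), (np.int64(584), np.int64(184), np.int64(47)), (np.int64(516), np.int64(-153), np.int64(217)), (np.int64(525), np.int64(-151), np.int64(216)), (np.int64(532), np.int64(-156), np.int64(217)), (np.int64(541), np.int64(-155), np.int64(216))]
243 [(np.int64(561), np.int64(181), np.int64(41)), (np.int64(571), np.int64(177), np.int64(42)), (np.int64(582), np.int64(175), np.int64(42)), (np.int64(517), np.int64(-153), np.int64(211)), (np.int64(525), np.int64(-152), np.int64(209)), (np.int64(533), np.int64(-154), np.int64(209)), (np.int64(531), np.int64(-195), np.int64(230))]
```

View pics/c2.png

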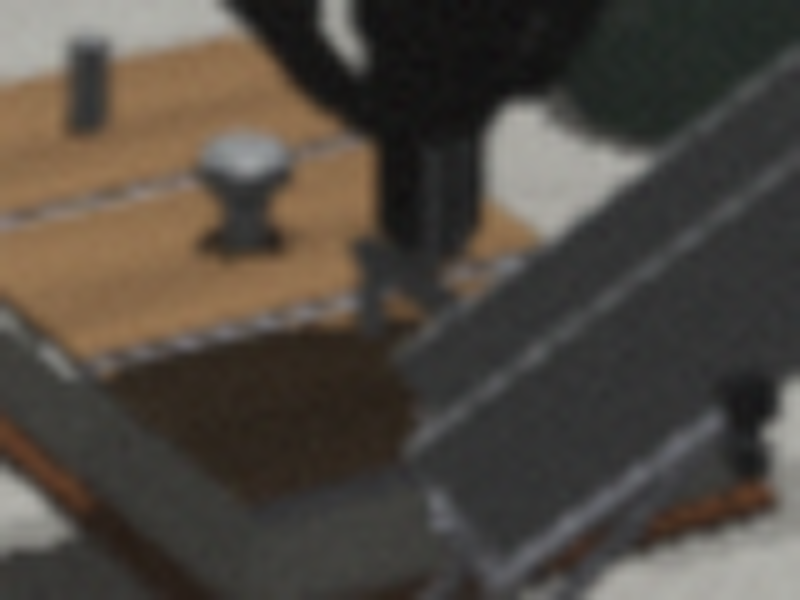

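The fingers appear to be around the bar (bar's far post at about (370,250) in the crop), though the width reads 0. I'll try a gentle pull.

Call:
step_arm(
  increments=[
    [-10,-3,0,0,0,0,1],
    [-19,-6,0,0,0,0,1],
    [-28,-9,0,0,0,0,1],
    [-38,-13,0,0,0,0,1],
    [-38,-13,0,0,0,0,1],
    [-38,-13,0,0,0,0,1],
  ],
)

```text
clock: 3.33
position: [0.5621, 0.1625, 0.0546]
eef_rot: [3.141, 0.0, 1.894]
ft_force: [0.3, -0.5, 0.2]
gripper_width: 0.0001
finger_force: 0.0
```

```bash
python3 - <<'E'
from h import *
s=snap('side'); P=cloud(s)
a=cv2.resize(s['color'][190:270,265:372],(800,600),interpolation=cv2.INTER_CUBIC); cv2.imwrite('pics/c3.png',a[...,::-1])
E
```

```text
(no output)
```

View pics/c3.png

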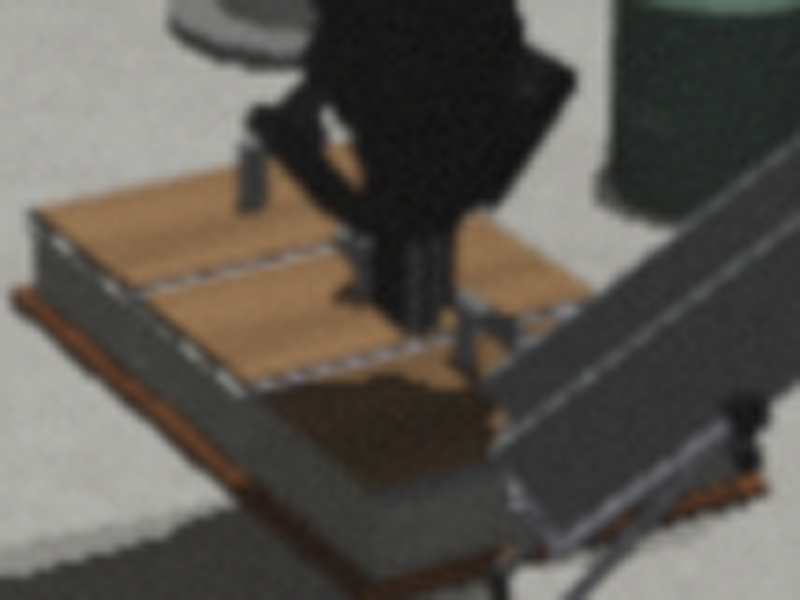

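```bash
python3 - <<'E'
from h import *
np.set_printoptions(suppress=True)
for n in ('side','top'):
    s=snap(n); P=cloud(s)*1000
    if n=='side':
        for v in range(226,240,2): print(v,P[v,316:327:2].round().astype(int).tolist())
    # steel bar pts
    m=(P[...,2]>55)&(P[...,2]<82)&(P[...,0]>575)&(P[...,0]<640)&(P[...,1]>130)&(P[...,1]<225)
    q=P[m]; print(n,len(q)); 
    if len(q)>4: print(q.min(0),q.max(0),np.median(q,0),cv2.minAreaRect(q[:,:2].astype(np.float32)))
E
```

```text
226 [[550, 156, 106], [555, 157, 105], [559, 149, 108], [565, 153, 106], [574, 165, 100], [605, 278, 46]]
228 [[550, 156, 100], [555, 154, 100], [560, 152, 101], [567, 160, 96], [572, 158, 97], [603, 271, 42]]
230 [[550, 155, 95], [555, 155, 94], [559, 149, 96], [565, 152, 94], [574, 166, 87], [587, 197, 72]]
232 [[551, 159, 86], [554, 150, 90], [561, 159, 86], [566, 153, 88], [592, 247, 41], [587, 197, 65]]
234 [[566, 236, 43], [555, 154, 82], [560, 152, 83], [566, 153, 82], [588, 230, 44], [587, 200, 58]]
236 [[564, 226, 41], [571, 229, 39], [575, 224, 41], [581, 221, 42], [586, 218, 43], [588, 201, 51]]
238 [[561, 210, 43], [566, 205, 45], [570, 200, 47], [578, 207, 43], [582, 198, 47], [588, 200, 45]]
side 48
[583.56029072 152.36059489  55.50069434] [603.57887412 206.12088862  76.15757443] [592.07315382 185.62557254  69.94690782] ((593.552001953125, 179.54629516601562), (10.418923377990723, 55.31564712524414), 15.648372650146484)
top 8
[606.42527971 146.7163233   65.36659346] [613.69431707 153.0606141   76.70202435] [610.30176593 149.37898252  74.19183515] ((610.059814453125, 149.5253143310547), (6.642215728759766, 3.616215229034424), 44.586944580078125)
```

The fingertips show at z≈80 mm in the depth image while the TCP reads 54.6 mm, so the first close passed over the bar. The real finger ends sit about 25 mm higher than the reading. I'll go back and descend lower, watching the force.

Call:
step_arm(
  increments=[
    [0,0,30,0,0,0,0],
    [0,0,30,0,0,0,0],
    [0,0,30,0,0,0,0],
    [35,11,30,0,0,0,0],
    [35,11,10,0,0,0,0],
    [35,11,-4,0,0,0,0],
    [35,11,-12,0,0,0,0],
    [35,11,-20,0,0,0,0],
    [35,11,-20,0,0,0,0],
    [35,11,-20,0,0,0,0],
  ],
)

```text
clock: 4.32
position: [0.5972, 0.1735, 0.0341]
eef_rot: [-3.141, -0.0, 1.894]
ft_force: [0.6, -0.4, 0.6]
gripper_width: 0.0853
finger_force: 0.0
```

```bash
python3 - <<'E'
from h import *
s=snap('side'); P=cloud(s)*1000
m=(P[...,2]>46)&(P[...,2]<150)&(P[...,0]>530)&(P[...,0]<660)&(P[...,1]>145)&(P[...,1]<185)&(s['color'].max(2)<45)
for x in range(530,660,8):
    k=m&(P[...,0]>=x)&(P[...,0]<x+8)
    if k.any(): print(x,k.sum(),P[k][:,2].min().round(),np.median(P[k][:,1]).round())
E
```

```text
530 9 123.0 156.0
538 41 86.0 150.0
546 58 81.0 152.0
554 52 84.0 154.0
562 20 124.0 152.0
570 13 135.0 149.0
578 7 140.0 154.0
586 11 135.0 162.0
594 10 139.0 163.0
602 13 137.0 167.0
610 10 134.0 168.0
618 10 139.0 166.0
626 16 126.0 170.0
634 39 86.0 178.0
642 23 93.0 179.0
650 10 113.0 183.0
658 3 120.0 183.0
```

Call:
step_arm(
  increments=[
    [0,0,-6,0,0,0,0],
    [0,0,-6,0,0,0,1],
    [0,0,-6,0,0,0,1],
    [0,0,-6,0,0,0,1],
    [0,0,-6,0,0,0,1],
    [0,0,-6,0,0,0,1],
    [0,0,-6,0,0,0,1],
    [0,0,-6,0,0,0,1],
    [0,0,-6,0,0,0,1],
    [0,0,-6,0,0,0,1],
  ],
  newtons=30,
)

```text
clock: 5.2
position: [0.5978, 0.1737, 0.0286]
eef_rot: [3.141, 0.0, 1.894]
ft_force: [-0.2, -0.0, 1.7]
gripper_width: 0.0088
finger_force: 29.2
```

Call:
step_arm(
  increments=[
    [-10,-3,0,0,0,0,1],
    [-25,-8,0,0,0,0,1],
    [-42,-14,0,0,0,0,1],
    [-60,-20,0,0,0,0,1],
    [-78,-26,0,0,0,0,1],
    [-96,-32,0,0,0,0,1],
    [-114,-38,0,0,0,0,1],
    [-130,-43,0,0,0,0,1],
    [-142,-47,0,0,0,0,1],
    [-147,-49,0,0,0,0,1],
    [-147,-49,0,0,0,0,1],
    [-147,-49,0,0,0,0,0],
    [-147,-49,0,0,0,0,0],
    [-147,-49,0,0,0,0,0],
    [-147,-49,40,0,0,0,0],
    [-147,-49,80,0,0,0,0],
    [-147,-49,120,0,0,0,0],
    [-147,-10,150,0,0,0,0],
    [-147,20,150,0,0,0,0],
    [-147,50,150,0,0,0,0],
  ],
)

```text
clock: 6.87
position: [0.4519, 0.2259, 0.1814]
eef_rot: [3.136, -0.001, 1.893]
ft_force: [0.0, -0.2, -0.4]
gripper_width: 0.0853
finger_force: 0.0
```

```bash
python3 - <<'E'
from h import *
t=snap('top'); np.savez('t1.npz',**t); s=snap('side'); np.savez('s1.npz',**s)
b=cv2.resize(t['color'][130:290,140:300],(600,600),interpolation=cv2.INTER_CUBIC); cv2.imwrite('pics/c4.png',b[...,::-1])
E
```

```text
(no output)
```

View pics/c4.png

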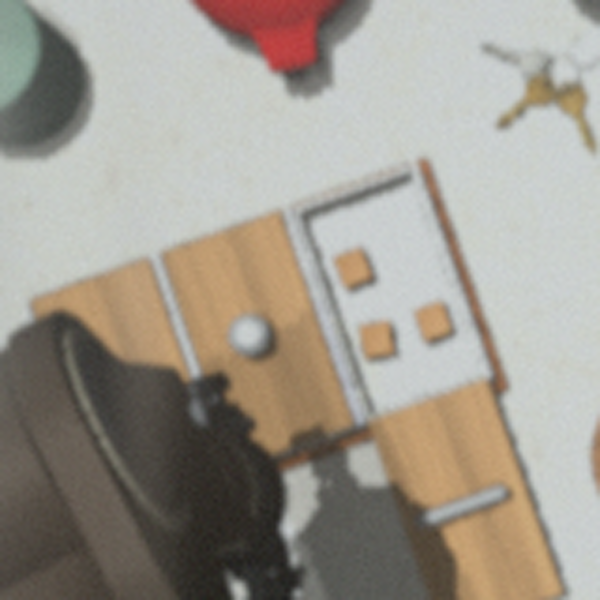

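Three lumps are in the open compartment, at crop (354,268), (377,340) and (435,322); the rest of it is empty. The lid sits back toward the robot, still below the lumps' row. Next I measure the lumps and the dispenser.

```bash
python3 - <<'E'
from h import *
np.set_printoptions(suppress=True,precision=4)
t=dict(np.load('t1.npz')); P=cloud(t); hsv=cv2.cvtColor(t['color'],cv2.COLOR_RGB2HSV)
m=((hsv[...,0]<25)&(hsv[...,1]>70)).astype(np.uint8); 
M=np.zeros_like(m); M[192:226,226:264]=1
n,l,st,ce=cv2.connectedComponentsWithStats(m*M,connectivity=4)
f=240/np.tan(np.radians(t['fov_y'])/2); T=t['extrinsics']
def ray(uv,z):
    d=T[:3,:3]@np.array([(uv[0]-t['cx'])/f,(uv[1]-t['cy'])/f,1]); o=T[:3,3]; return o+d*(z-o[2])/d[2]
for i in range(1,n):
    if st[i,4]>15:
        q=P[l==i]; c=np.argwhere(l==i)[:,::-1].astype(np.float32); r=cv2.minAreaRect(c)
        print(ce[i],st[i],ray(ce[i],.031),np.median(q,0),r[2],r[1])
# dispenser
t=dict(np.load('top0.npz')); P=cloud(t); q=P[160:250,350:425].reshape(-1,3); q=q[(q[:,2]>.18)&(q[:,2]<.36)]
mids=[]
for x in np.arange(.525,.65,.01):
    k=q[(q[:,0]>=x)&(q[:,0]<x+.01)]
    if len(k)>8:
        lo,hi=np.percentile(k[:,1],[3,97]); mid=k[abs(k[:,1]-(lo+hi)/2)<.010]
        mids.append([x+.005,(lo+hi)/2,hi-lo,np.median(mid[:,2])]); print(np.array(mids[-1]))
E
```

```text
[261.2778 197.5556] [259 192   5  13  18] [0.6286 0.132  0.031 ] [0.6322 0.1352 0.0063] 71.56504821777344 (12.649110794067383, 1.26491117477417)
[234.0469 201.2969] [230 197   9  10  64] [0.6199 0.2033 0.031 ] [0.6204 0.2034 0.0313] 71.56504821777344 (8.22192096710205, 7.589465618133545)
[255.371 215.5  ] [251 211   9  10  62] [0.5817 0.1478 0.031 ] [0.5814 0.1483 0.0321] 71.56504821777344 (8.22192096710205, 7.273237705230713)
[240.2812 220.2812] [236 216   9   9  64] [0.5698 0.1873 0.031 ] [0.5703 0.1879 0.0314] 75.96376037597656 (8.246211051940918, 7.761139392852783)
[ 0.53   -0.1727  0.0459  0.1916]
[ 0.54   -0.174   0.0461  0.1929]
[ 0.55   -0.1749  0.047   0.2009]
[ 0.56   -0.1766  0.0466  0.2105]
[ 0.57   -0.1824  0.0554  0.2199]
[ 0.58   -0.1789  0.049   0.2275]
[ 0.59   -0.1813  0.0473  0.2364]
[ 0.6    -0.1849  0.043   0.2442]
[ 0.61   -0.1863  0.043   0.2535]
[ 0.62   -0.1878  0.0427  0.2626]
[ 0.63   -0.1887  0.0416  0.2705]
[ 0.64   -0.1894  0.0395  0.2769]
```

Call:
step_arm(
  increments=[
    [40,-5,0,0,0,0,0.5],
    [80,-10,0,0,0,0,0.5],
    [120,-15,0,0,0,0,0.5],
    [169,-20,0,0,0,0,0.5],
    [169,-20,-40,0,0,0,0.5],
    [169,-20,-80,0,0,0,0.5],
    [169,-20,-120,0,0,0,0.5],
    [169,-20,-120,0,0,0,0.5],
    [169,-20,-120,0,0,0,0.5],
  ],
)

```text
clock: 7.72
position: [0.6172, 0.2025, 0.0559]
eef_rot: [-3.135, -0.0, 1.893]
ft_force: [0.0, -1.1, 1.3]
gripper_width: 0.0425
finger_force: 0.0
```

Call:
step_arm(
  increments=[
    [3,1,-15,0,0,0,0.53],
    [3,1,-30,0,0,0,0.53],
    [3,1,-45,0,0,0,0.53],
    [3,1,-55,0,0,0,0.53],
    [3,1,-60,0,0,0,0.53],
    [3,1,-60,0,0,0,0.53],
    [3,1,-60,0,0,0,0.53],
  ],
)

```text
clock: 8.3
position: [0.6233, 0.205, -0.0001]
eef_rot: [3.14, 0.0, 1.894]
ft_force: [0.3, 0.4, 0.1]
gripper_width: 0.0404
finger_force: 0.0
```

```bash
python3 - <<'E'
from h import *
s=snap('side'); P=cloud(s)*1000
m=(P[...,2]>5)&(P[...,2]<150)&(P[...,0]>560)&(P[...,0]<680)&(P[...,1]>175)&(P[...,1]<230)&(s['color'].max(2)<45)
for x in range(560,680,8):
    k=m&(P[...,0]>=x)&(P[...,0]<x+8)
    if k.any(): print(x,k.sum(),P[k][:,2].min().round(),np.median(P[k][:,1]).round())
s=s['color'][190:270,270:377]
cv2.imwrite('pics/c5.png',cv2.resize(s,(800,600),interpolation=cv2.INTER_CUBIC)[...,::-1])
E
```

```text
560 37 30.0 183.0
568 44 16.0 182.0
576 42 74.0 181.0
584 76 11.0 190.0
592 104 35.0 189.0
600 75 61.0 186.0
608 47 93.0 185.0
616 25 104.0 192.0
624 34 101.0 197.0
632 51 89.0 196.0
640 59 65.0 198.0
648 35 80.0 203.0
656 30 79.0 215.0
664 55 82.0 217.0
672 41 93.0 213.0
```

View pics/c5.png

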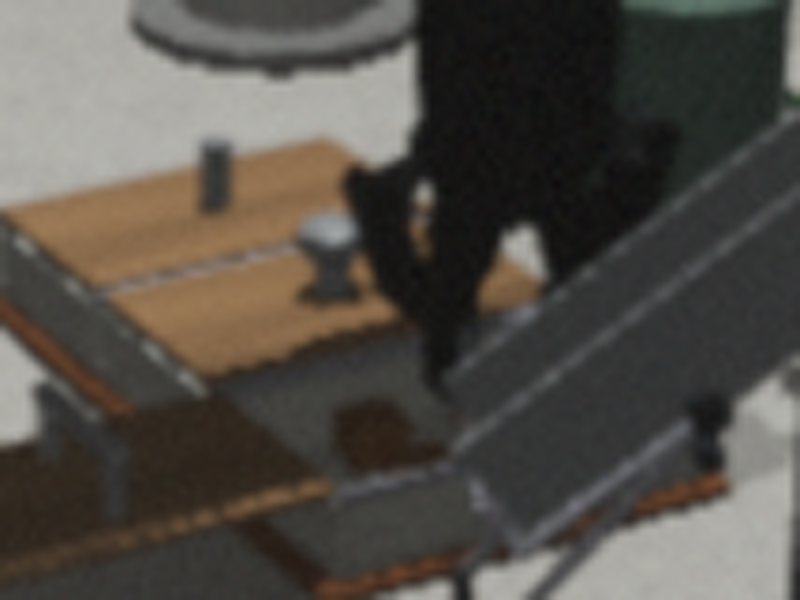

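Call:
step_arm(
  increments=[
    [-3,-1,-6,0,0,0,0.53],
    [-3,-1,-12,0,0,0,0.53],
    [-3,-1,-17,0,0,0,0.53],
    [-3,-1,-17,0,0,0,0.53],
    [-3,-1,-17,0,0,0,0.53],
  ],
)

```text
clock: 8.77
position: [0.6198, 0.2037, -0.0155]
eef_rot: [3.139, -0.0, 1.894]
ft_force: [-6.3, -2.2, 20.5]
gripper_width: 0.0406
finger_force: 10.4
```

Call:
step_arm(
  increments=[
    [0,0,5,0,0,0,0.53],
    [0,0,6,0,0,0,0.53],
    [0,0,6,0,0,0,1],
    [0,0,6,0,0,0,1],
    [0,0,6,0,0,0,1],
    [0,0,6,0,0,0,1],
    [0,0,6,0,0,0,1],
    [0,0,6,0,0,0,1],
  ],
  newtons=25,
)

```text
clock: 9.43
position: [0.6195, 0.2036, -0.013]
eef_rot: [-3.141, 0.0, 1.894]
ft_force: [0.5, 0.2, 1.7]
gripper_width: 0.0234
finger_force: 25.0
```

```bash
python3 -c "
from scipy.spatial.transform import Rotation as R;import numpy as np
a=np.radians(9);y=np.array([np.sin(a),np.cos(a),0])
r=R.from_rotvec(-.698*y)*R.from_rotvec([0,0,-.48]);print(r.as_rotvec().round(3),r.inv().as_rotvec().round(3))"
```

```text
[ 0.058 -0.702 -0.46 ] [-0.058  0.702  0.46 ]
```

Call:
step_arm(
  increments=[
    [0,0,40,0,0,0,1],
    [0,0,80,0,0,0,1],
    [0,0,120,0,0,0,1],
    [0,0,160,0,0,0,1],
    [0,0,200,0,0,0,1],
    [0,0,200,0,0,0,1],
  ],
)

```text
clock: 9.93
position: [0.6222, 0.2045, 0.1962]
eef_rot: [3.13, 0.0, 1.894]
ft_force: [-0.4, 0.9, 0.9]
gripper_width: 0.0234
finger_force: 24.8
```

Call:
step_arm(
  increments=[
    [0,-30,30,0,0,0,1],
    [-38,-385,161,0.058,-0.702,-0.46,1],
    [-38,-385,161,0.058,-0.702,-0.46,1],
    [-38,-385,161,0.058,-0.702,-0.46,1],
    [-38,-385,161,0.058,-0.702,-0.46,1],
    [-38,-385,161,0.058,-0.702,-0.46,1],
    [-38,-385,161,0.058,-0.702,-0.46,1],
    [-38,-385,161,0.058,-0.702,-0.46,1],
    [-38,-385,161,0.058,-0.702,-0.46,1],
    [-38,-385,161,0.058,-0.702,-0.46,1],
    [-38,-385,161,0.058,-0.702,-0.46,1],
    [-38,-385,161,0.058,-0.702,-0.46,1],
    [-38,-385,161,0.058,-0.702,-0.46,1],
    [-38,-385,161,0.058,-0.702,-0.46,1],
    [-38,-385,161,0.058,-0.702,-0.46,1],
    [-38,-385,161,0.058,-0.702,-0.46,1],
  ],
)

```text
clock: 11.27
position: [0.5818, -0.1796, 0.3473]
eef_rot: [2.445, 0.0, 1.416]
ft_force: [-0.6, 0.3, -0.6]
gripper_width: 0.0239
finger_force: 24.8
```

Call:
step_arm(
  increments=[
    [0,0,-30,0,0,0,1],
    [0,0,-62,0,0,0,1],
    [12,-2,-78,0,0,0,1],
    [25,-4,-95,0,0,0,1],
    [33,-5,-105,0,0,0,1],
    [36,-6,-109,0,0,0,1],
    [36,-6,-109,0,0,0,1],
    [36,-6,-109,0,0,0,1],
  ],
)

```text
clock: 11.93
position: [0.6177, -0.1866, 0.2395]
eef_rot: [2.444, 0.0, 1.415]
ft_force: [0.1, 0.5, 0.1]
gripper_width: 0.0237
finger_force: 24.8
```

```bash
python3 - <<'E'
from h import *
s=snap('side')['color'][150:290,280:460]; t=snap('top')['color'][130:270,330:450]
cv2.imwrite('pics/c6.png',np.hstack([cv2.resize(s,(450,350)),cv2.resize(t,(300,350))])[...,::-1])
E
```

```text
(no output)
```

View pics/c6.png

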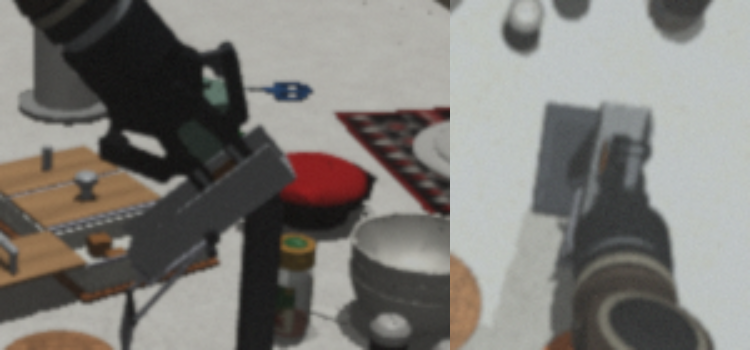

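Call:
step_arm(
  increments=[
    [0,0,0,0,0,0,0.5],
    [0,0,0,0,0,0,0.5],
    [0,0,0,0,0,0,0.5],
    [0,0,0,0,0,0,0.5],
    [-12,2,15,0,0,0,0.5],
    [-36,6,46,0,0,0,0.5],
    [-36,6,80,0,0,0,0.5],
    [-36,6,109,0,0,0,0.5],
    [-36,46,100,0,0,0,0.5],
    [-36,86,80,0,0,0.05,0.5],
  ],
)

```text
clock: 12.87
position: [0.5835, -0.1053, 0.3279]
eef_rot: [2.433, 0.001, 1.46]
ft_force: [-0.1, 0.3, -0.6]
gripper_width: 0.0429
finger_force: 0.0
```

Call:
step_arm(
  increments=[
    [0,249,-132,-0.058,0.702,0.41,0.53],
    [0,249,-132,-0.058,0.702,0.41,0.53],
    [0,249,-132,-0.058,0.702,0.41,0.53],
    [0,249,-132,-0.058,0.702,0.41,0.53],
    [0,249,-132,-0.058,0.702,0.41,0.53],
    [0,249,-132,-0.058,0.702,0.41,0.53],
    [0,249,-132,-0.058,0.702,0.41,0.53],
    [0,249,-132,-0.058,0.702,0.41,0.53],
    [0,249,-132,-0.058,0.702,0.41,0.53],
    [0,249,-132,-0.058,0.702,0.41,0.53],
    [0,249,-132,-0.058,0.702,0.41,0.53],
  ],
)

```text
clock: 13.78
position: [0.5817, 0.1439, 0.1903]
eef_rot: [3.14, -0.015, 1.885]
ft_force: [-0.2, 0.2, 0.9]
gripper_width: 0.0402
finger_force: 0.0
```

```bash
cat > lumps.py <<'E'
from h import *
def lumps(t):
    P=cloud(t); hsv=cv2.cvtColor(t['color'],cv2.COLOR_RGB2HSV)
    m=((hsv[...,0]<25)&(hsv[...,1]>70)).astype(np.uint8); f=240/np.tan(np.radians(t['fov_y'])/2); T=t['extrinsics']
    for name,(u0,v0,u1,v1),z in (('box',(226,170,264,226),.031),('chute',(350,160,425,250),.22)):
        M=np.zeros_like(m); M[v0:v1,u0:u1]=1
        n,l,st,ce=cv2.connectedComponentsWithStats(m*M,connectivity=4)
        for i in range(1,n):
            if st[i,4]>15:
                d=T[:3,:3]@np.array([(ce[i][0]-t['cx'])/f,(ce[i][1]-t['cy'])/f,1]); o=T[:3,3]
                print(name,ce[i].round(1),st[i,2:],(o+d*(z-o[2])/d[2]).round(4),np.median(P[l==i],0).round(4))
E
python3 - <<'E'
from lumps import *
print(status.get_obs()['position'],status.get_obs()['eef_rot']); t=snap('top','t3.png'); lumps(t)
E
```

```text
[0.58165543 0.14394451 0.19029496] [ 3.13974749 -0.01486181  1.88472443]
box [257.9 188.3] [12 32 55] [0.6531 0.1407 0.031 ] [0.6559 0.1433 0.007 ]
box [256.9 215.4] [ 5  7 25] [0.582  0.1439 0.031 ] [0.5807 0.1436 0.0316]
chute [387.  224.3] [10 12 96] [ 0.5355 -0.1691  0.22  ] [nan nan nan]
```

Call:
step_arm(
  increments=[
    [0,0,-40,0,0,0,0.53],
    [0,0,-80,0,0,0,0.53],
    [0,0,-120,0,0,0,0.53],
    [0,0,-140,0,0,0,0.53],
    [0,0,-140,0,0,0,0.53],
    [0,0,-140,0,0,0,0.53],
  ],
)

```text
clock: 14.33
position: [0.581, 0.1438, 0.0498]
eef_rot: [-3.141, -0.015, 1.885]
ft_force: [-0.0, 0.1, 0.5]
gripper_width: 0.0403
finger_force: 0.0
```

Call:
step_arm(
  increments=[
    [1,4,-15,-0.014,-0.005,0.009,0.53],
    [1,4,-35,-0.014,-0.005,0.009,0.53],
    [1,4,-50,-0.014,-0.005,0.009,0.53],
    [1,4,-58,-0.014,-0.005,0.009,0.53],
    [1,4,-60,-0.014,-0.005,0.009,0.53],
    [1,4,-60,-0.014,-0.005,0.009,0.53],
    [1,4,-60,-0.014,-0.005,0.009,1],
    [1,4,-60,-0.014,-0.005,0.009,1],
    [1,4,-60,-0.014,-0.005,0.009,1],
    [1,4,-60,-0.014,-0.005,0.009,1],
    [1,4,-60,-0.014,-0.005,0.009,1],
    [1,4,-60,-0.014,-0.005,0.009,1],
  ],
  newtons=25,
)

```text
clock: 15.33
position: [0.584, 0.1491, -0.0093]
eef_rot: [3.139, 0.0, 1.895]
ft_force: [-0.5, -0.9, 6.7]
gripper_width: 0.0235
finger_force: 25.3
```

Call:
step_arm(
  increments=[
    [0,0,40,0,0,0,1],
    [0,0,80,0,0,0,1],
    [0,0,120,0,0,0,1],
    [0,0,160,0,0,0,1],
    [0,0,200,0,0,0,1],
    [0,0,200,0,0,0,1],
    [0,0,200,0,0,0,1],
    [0,0,200,0,0,0,1],
  ],
)

```text
clock: 16.0
position: [0.5826, 0.1489, 0.1888]
eef_rot: [-3.141, -0.001, 1.895]
ft_force: [-0.7, -0.1, -0.6]
gripper_width: 0.0232
finger_force: 24.7
```

W2 is (0.582,-0.1805,0.348), so the shift is (-1,-329,+159).

Call:
step_arm(
  increments=[
    [0,-30,30,0,0,0,1],
    [-1,-329,159,0.058,-0.702,-0.46,1],
    [-1,-329,159,0.058,-0.702,-0.46,1],
    [-1,-329,159,0.058,-0.702,-0.46,1],
    [-1,-329,159,0.058,-0.702,-0.46,1],
    [-1,-329,159,0.058,-0.702,-0.46,1],
    [-1,-329,159,0.058,-0.702,-0.46,1],
    [-1,-329,159,0.058,-0.702,-0.46,1],
    [-1,-329,159,0.058,-0.702,-0.46,1],
    [-1,-329,159,0.058,-0.702,-0.46,1],
    [-1,-329,159,0.058,-0.702,-0.46,1],
    [-1,-329,159,0.058,-0.702,-0.46,1],
    [-1,-329,159,0.058,-0.702,-0.46,1],
    [-1,-329,159,0.058,-0.702,-0.46,1],
    [-1,-329,159,0.058,-0.702,-0.46,1],
  ],
)

```text
clock: 17.25
position: [0.5819, -0.1788, 0.3468]
eef_rot: [2.446, 0.0, 1.417]
ft_force: [-0.4, 0.5, -0.4]
gripper_width: 0.0235
finger_force: 24.8
```

Call:
step_arm(
  increments=[
    [0,-1,-30,0,0,0,1],
    [0,-1,-62,0,0,0,1],
    [12,-3,-78,0,0,0,1],
    [25,-5,-95,0,0,0,1],
    [33,-6,-105,0,0,0,1],
    [36,-7,-108,0,0,0,1],
    [36,-7,-108,0,0,0,1],
    [36,-7,-108,0,0,0,1],
    [36,-7,-108,0,0,0,0.5],
    [36,-7,-108,0,0,0,0.5],
    [36,-7,-108,0,0,0,0.5],
    [36,-7,-108,0,0,0,0.5],
    [24,-5,-94,0,0,0,0.5],
    [0,0,-62,0,0,0,0.5],
    [0,0,-30,0,0,0,0.5],
    [0,0,0,0,0,0,0.5],
    [0,40,-10,0,0,0,0.5],
    [0,80,-30,0,0,0,0.5],
  ],
)

```text
clock: 18.75
position: [0.5834, -0.1049, 0.3265]
eef_rot: [2.434, 0.001, 1.41]
ft_force: [0.5, 1.3, -1.0]
gripper_width: 0.0428
finger_force: 0.0
```

Call:
step_arm(
  increments=[
    [-12,287,-129,-0.058,0.702,0.46,0.53],
    [-12,287,-129,-0.058,0.702,0.46,0.53],
    [-12,287,-129,-0.058,0.702,0.46,0.53],
    [-12,287,-129,-0.058,0.702,0.46,0.53],
    [-12,287,-129,-0.058,0.702,0.46,0.53],
    [-12,287,-129,-0.058,0.702,0.46,0.53],
    [-12,287,-129,-0.058,0.702,0.46,0.53],
    [-12,287,-129,-0.058,0.702,0.46,0.53],
    [-12,287,-129,-0.058,0.702,0.46,0.53],
    [-12,287,-129,-0.058,0.702,0.46,0.53],
    [-12,287,-129,-0.058,0.702,0.46,0.53],
    [-12,287,-129,-0.058,0.702,0.46,0.53],
    [-12,287,-129,-0.058,0.702,0.46,0.53],
  ],
)

```text
clock: 19.83
position: [0.5697, 0.183, 0.1919]
eef_rot: [3.139, -0.0, 1.893]
ft_force: [-0.1, 0.2, 0.4]
gripper_width: 0.04
finger_force: 0.0
```

```bash
python3 - <<'E'
from lumps import *
print(status.get_obs()['position'],status.get_obs()['eef_rot']); t=snap('top','t4.png'); lumps(t)
E
```

```text
[0.56972815 0.18302935 0.19187077] [ 3.13944368e+00 -3.95805115e-04  1.89339492e+00]
box [257.7 187.5] [12 32 48] [0.6553 0.1412 0.031 ] [0.66   0.1438 0.0063]
box [239.9 220.5] [ 9  8 51] [0.5692 0.1883 0.031 ] [0.5678 0.1874 0.0321]
chute [388.4 220. ] [ 13  21 183] [ 0.545  -0.1725  0.22  ] [nan nan nan]
```

Call:
step_arm(
  increments=[
    [0,4,-40,0,0,0,0.53],
    [0,4,-80,0,0,0,0.53],
    [0,4,-120,0,0,0,0.53],
    [0,4,-155,0,0,0,0.53],
    [0,4,-180,0,0,0,0.53],
    [0,4,-195,0,0,0,0.53],
    [0,4,-201,0,0,0,0.53],
    [0,4,-201,0,0,0,0.53],
    [0,4,-201,0,0,0,0.53],
    [0,4,-201,0,0,0,1],
    [0,4,-201,0,0,0,1],
    [0,4,-201,0,0,0,1],
    [0,4,-201,0,0,0,1],
    [0,4,-201,0,0,0,1],
    [0,4,-201,0,0,0,1],
  ],
  newtons=25,
)

```text
clock: 21.13
position: [0.571, 0.1885, -0.0088]
eef_rot: [3.139, -0.0, 1.895]
ft_force: [-0.9, -1.7, 6.5]
gripper_width: 0.0235
finger_force: 25.1
```

Call:
step_arm(
  increments=[
    [0,0,40,0,0,0,1],
    [0,0,80,0,0,0,1],
    [0,0,120,0,0,0,1],
    [0,0,160,0,0,0,1],
    [0,0,200,0,0,0,1],
    [0,0,200,0,0,0,1],
    [0,0,200,0,0,0,1],
    [0,0,200,0,0,0,1],
  ],
)

```text
clock: 21.8
position: [0.5696, 0.1883, 0.1892]
eef_rot: [3.142, -0.001, 1.895]
ft_force: [-0.8, 0.3, 0.6]
gripper_width: 0.0231
finger_force: 24.6
```

Shift to W2: (+12,-368,+159).

Call:
step_arm(
  increments=[
    [0,-30,30,0,0,0,1],
    [12,-369,159,0.058,-0.702,-0.46,1],
    [12,-369,159,0.058,-0.702,-0.46,1],
    [12,-369,159,0.058,-0.702,-0.46,1],
    [12,-369,159,0.058,-0.702,-0.46,1],
    [12,-369,159,0.058,-0.702,-0.46,1],
    [12,-369,159,0.058,-0.702,-0.46,1],
    [12,-369,159,0.058,-0.702,-0.46,1],
    [12,-369,159,0.058,-0.702,-0.46,1],
    [12,-369,159,0.058,-0.702,-0.46,1],
    [12,-369,159,0.058,-0.702,-0.46,1],
    [12,-369,159,0.058,-0.702,-0.46,1],
    [12,-369,159,0.058,-0.702,-0.46,1],
    [12,-369,159,0.058,-0.702,-0.46,1],
    [12,-369,159,0.058,-0.702,-0.46,1],
    [12,-369,159,0.058,-0.702,-0.46,1],
  ],
)

```text
clock: 23.13
position: [0.5816, -0.1796, 0.3472]
eef_rot: [2.446, 0.001, 1.417]
ft_force: [-0.4, -0.1, -0.4]
gripper_width: 0.0233
finger_force: 24.7
```

Call:
step_arm(
  increments=[
    [0,-1,-30,0,0,0,1],
    [0,-1,-62,0,0,0,1],
    [12,-3,-78,0,0,0,1],
    [25,-5,-95,0,0,0,1],
    [33,-6,-105,0,0,0,1],
    [36,-7,-108,0,0,0,1],
    [36,-7,-108,0,0,0,1],
    [36,-7,-108,0,0,0,1],
    [36,-7,-108,0,0,0,0.5],
    [36,-7,-108,0,0,0,0.5],
    [36,-7,-108,0,0,0,0.5],
    [36,-7,-108,0,0,0,0.5],
    [24,-5,-94,0,0,0,0.5],
    [0,0,-62,0,0,0,0.5],
    [0,0,-30,0,0,0,0.5],
    [0,0,0,0,0,0,0.5],
    [0,40,-10,0,0,0,0.5],
    [0,80,-30,0,0,0,0.5],
  ],
)

```text
clock: 24.63
position: [0.5834, -0.1056, 0.3268]
eef_rot: [2.434, 0.001, 1.41]
ft_force: [0.6, 0.7, -0.2]
gripper_width: 0.0428
finger_force: 0.0
```

```bash
python3 - <<'E'
from lumps import *
o=status.get_obs();print(o['position'],o['eef_rot']); t=snap('top','t5.png'); lumps(t)
P=cloud(t); m=np.zeros(P.shape[:2],bool); m[225:275,235:285]=1
q=P[m&(P[...,2]>.058)&(P[...,2]<.09)]; print(len(q),cv2.minAreaRect(q[:,:2].astype(np.float32)),np.median(q,0))
E
```

```text
[ 0.58339929 -0.10557655  0.32680083] [2.43357295e+00 8.69592499e-04 1.40955980e+00]
box [254.1 177.4] [ 5 11 18] [0.6821 0.1504 0.031 ] [0.6864 0.1539 0.0062]
box [261.  196.8] [ 5 15 20] [0.6305 0.1326 0.031 ] [0.6355 0.1356 0.0054]
chute [389.3 215.6] [ 15  30 269] [ 0.5549 -0.1749  0.22  ] [ 0.553  -0.1735  0.231 ]
100 ((0.45145919919013977, 0.12644365429878235), (0.009980453178286552, 0.06460806727409363), 18.279813766479492) [0.45170471 0.12557733 0.07250226]
```

Call:
step_arm(
  increments=[
    [-130,227,-118,-0.058,0.702,0.46,0],
    [-130,227,-118,-0.058,0.702,0.46,0],
    [-130,227,-118,-0.058,0.702,0.46,0],
    [-130,227,-118,-0.058,0.702,0.46,0],
    [-130,227,-118,-0.058,0.702,0.46,0],
    [-130,227,-118,-0.058,0.702,0.46,0],
    [-130,227,-118,-0.058,0.702,0.46,0],
    [-130,227,-118,-0.058,0.702,0.46,0],
    [-130,227,-118,-0.058,0.702,0.46,0],
    [-130,227,-118,-0.058,0.702,0.46,0],
    [-130,227,-118,-0.058,0.702,0.46,0],
    [-130,227,-118,-0.058,0.702,0.46,0],
    [-130,227,-118,-0.058,0.702,0.46,0],
    [-130,227,-118,-0.058,0.702,0.46,0],
  ],
)

```text
clock: 25.85
position: [0.4517, 0.1228, 0.2022]
eef_rot: [3.141, -0.0, 1.894]
ft_force: [-0.3, -0.1, 0.3]
gripper_width: 0.085
finger_force: 0.0
```

Call:
step_arm(
  increments=[
    [0,3,-40,0,0,0,0],
    [0,3,-80,0,0,0,0],
    [0,3,-120,0,0,0,0],
    [0,3,-150,0,0,0,0],
    [0,3,-165,0,0,0,0],
    [0,3,-173,0,0,0,0],
    [0,3,-173,0,0,0,0],
    [0,3,-173,0,0,0,1],
    [0,3,-173,0,0,0,1],
    [0,3,-173,0,0,0,1],
    [0,3,-173,0,0,0,1],
    [0,3,-173,0,0,0,1],
    [0,3,-173,0,0,0,1],
    [0,3,-173,0,0,0,1],
    [0,3,-173,0,0,0,1],
    [0,3,-173,0,0,0,1],
  ],
  newtons=30,
)

```text
clock: 27.18
position: [0.4518, 0.1265, 0.0289]
eef_rot: [-3.142, -0.001, 1.895]
ft_force: [-1.0, -0.6, 5.6]
gripper_width: 0.0088
finger_force: 29.3
```

Call:
step_arm(
  increments=[
    [10,3,0,0,0,0,1],
    [25,8,0,0,0,0,1],
    [42,14,0,0,0,0,1],
    [60,20,0,0,0,0,1],
    [78,26,0,0,0,0,1],
    [96,32,0,0,0,0,1],
    [114,38,0,0,0,0,1],
    [130,43,0,0,0,0,1],
    [140,46,0,0,0,0,1],
    [146,48,0,0,0,0,1],
    [148,49,0,0,0,0,1],
    [148,49,0,0,0,0,1],
    [148,49,0,0,0,0,1],
  ],
)

```text
clock: 28.27
position: [0.5994, 0.1774, 0.0289]
eef_rot: [-3.141, -0.004, 1.896]
ft_force: [-3.8, 4.9, 6.0]
gripper_width: 0.0087
finger_force: 29.7
```

Call:
step_arm(
  increments=[
    [0,0,0,0,0,0,0],
    [0,0,0,0,0,0,0],
    [0,0,0,0,0,0,0],
    [0,0,0,0,0,0,0],
    [0,0,40,0,0,0,0],
    [0,0,80,0,0,0,0],
    [0,0,120,0,0,0,0],
    [-199,-226,221,0,0,-0.3,0],
    [-199,-226,221,0,0,-0.3,0],
    [-199,-226,221,0,0,-0.3,0],
    [-199,-226,221,0,0,-0.3,0],
    [-199,-226,221,0,0,-0.3,0],
    [-199,-226,221,0,0,-0.3,0],
    [-199,-226,221,0,0,-0.3,0],
    [-199,-226,221,0,0,-0.3,0],
    [-199,-226,221,0,0,-0.3,0],
  ],
)

```text
clock: 29.6
position: [0.3984, -0.0532, 0.2519]
eef_rot: [3.139, 0.001, 1.591]
ft_force: [1.4, 0.2, 0.1]
gripper_width: 0.0854
finger_force: 0.0
```

```bash
python3 - <<'E'
from lumps import *
np.set_printoptions(suppress=True,precision=4)
o=status.get_obs();print(o['position'],o['eef_rot'],o['clock']); t=snap('top'); s=snap('side'); np.savez('t2.npz',**t); np.savez('s2.npz',**s); lumps(t)
P=cloud(t); m=np.zeros(P.shape[:2],bool); m[165:275,225:285]=1
q=P[m&(P[...,2]>.058)&(P[...,2]<.09)]; print(len(q),cv2.minAreaRect(q[:,:2].astype(np.float32)),np.median(q,0))
c=t['color'].astype(int); M=((c.max(2)<110)); 
for S,box,n in((t,(440,230,515,295),'top'),(s,(280,355,360,450),'side')):
    Q=cloud(S); u0,v0,u1,v1=box; k=np.zeros(Q.shape[:2],bool); k[v0:v1,u0:u1]=1; k&=(Q[...,2]>.012)&(Q[...,2]<.1)&(Q[...,0]<.52)
    q=Q[k]; print(n,len(q),q.min(0),q.max(0))
    r=q[q[:,2]>.078]; 
    # circle fit of high rim points
    A=np.c_[2*r[:,:2],np.ones(len(r))]; 
    for it in range(5):
        x=np.linalg.lstsq(A,(r[:,:2]**2).sum(1),rcond=None)[0]; R=np.sqrt(x[2]+x[0]**2+x[1]**2); e=abs(np.hypot(*(r[:,:2]-x[:2]).T)-R); g=e<np.percentile(e,85); r,A=r[g],A[g]
    print('circle',x[:2],R,len(r))
    h=q[(np.hypot(*(q[:,:2]-x[:2]).T)>.050)&(np.hypot(*(q[:,:2]-x[:2]).T)<.085)]; print('handle',len(h),h.mean(0),np.median(h,0), cv2.minAreaRect(h[:,:2].astype(np.float32)))
a=cv2.resize(t['color'][160:300,350:520],(425,350)); b=cv2.resize(s['color'][150:440,250:430],(217,350)); cv2.imwrite('pics/c7.png',np.hstack([a,b])[...,::-1])
E
```

```text
[ 0.3984 -0.0532  0.2519] [3.1392 0.0013 1.5909] 29.6
box [257.7 187.5] [12 32 50] [0.6553 0.1412 0.031 ] [0.6595 0.1436 0.007 ]
box [243.2 202.4] [  38   51 1370] [0.6166 0.1794 0.031 ] [nan nan nan]
chute [389.4 215.3] [ 15  30 269] [ 0.5555 -0.175   0.22  ] [ 0.5544 -0.1735  0.2315]
101 ((0.6006056666374207, 0.17704053223133087), (0.010497236624360085, 0.06395712494850159), 20.140382766723633) [0.6    0.1768 0.0728]
top 842 [ 0.4032 -0.4704  0.0121] [ 0.4877 -0.3568  0.0926]
circle [ 0.4455 -0.4253] 0.04146907902312234 100
handle 77 [ 0.417  -0.3692  0.0635] [ 0.4165 -0.369   0.0707] ((0.41563552618026733, -0.3690655827522278), (0.012424839660525322, 0.027667997404932976), 29.30278968811035)
side 3247 [ 0.3997 -0.4701  0.012 ] [ 0.4841 -0.3591  0.0893]
circle [ 0.4421 -0.4266] 0.041121850698428546 255
handle 109 [ 0.4097 -0.3683  0.0603] [ 0.4084 -0.3669  0.0589] ((0.4127667248249054, -0.3703218996524811), (0.01272200234234333, 0.025819264352321625), 29.825008392333984)
```

View pics/c7.png

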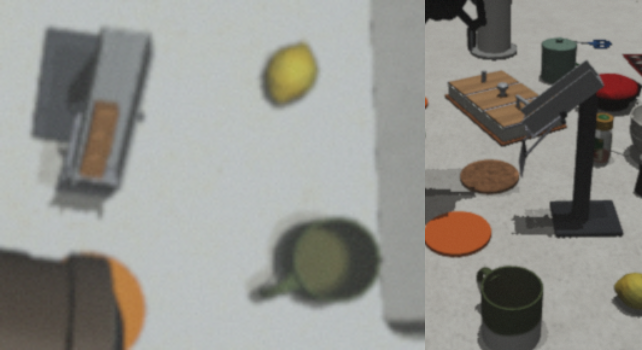

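The lid is shut, with the bar back at (0.6006,0.177). All three lumps lie in the chute (crop (97,140)). The mug's axis is about (0.444,-0.426), with the handle pointing about 119° in world. Now I compute the handle grasp.

```bash
python3 - <<'E'
from h import *
from scipy.spatial.transform import Rotation as R
np.set_printoptions(suppress=True,precision=4)
o=status.get_obs(); print(o['q'],o['position'])
Rc=R.from_euler('xyz',o['eef_rot'])
def tgt(hdeg,tilt):
    a=np.radians(hdeg); h=np.array([np.cos(a),np.sin(a),0]); d=np.array([0,0,-1])*np.cos(tilt)-h*np.sin(tilt)
    y=np.array([np.sin(a),-np.cos(a),0]); x=np.cross(y,d); return R.from_matrix(np.c_[x,y,d]),h,d
Rt,h,d=tgt(119,.35); Rd,_,_=tgt(171,.35)
print((Rt*Rc.inv()).as_rotvec(),(Rd*Rt.inv()).as_rotvec(),Rt.as_euler('xyz'),Rd.as_euler('xyz'))
ax=np.array([.444,-.426,0]); G=ax+.064*h+[0,0,.06]; T=G+.045*d; print('TCP',T,'P0',T-.12*d,(T-.12*d-o['position'])*1000)
E
```

```text
[-0.1278 -0.0992 -0.1683  1.5007  0.0005  1.4211] [ 0.4004 -0.0513  0.25  ]
[-0.3418 -0.0912  0.4791] [0.     0.     0.9076] [3.1416 0.35   2.0769] [3.1416 0.35   2.9845]
TCP [ 0.4205 -0.3835  0.0177] P0 [ 0.4005 -0.3475  0.1305] [   0.0677 -296.2347 -119.5123]
```

Call:
step_arm(
  increments=[
    [0,-296,-60,-0.342,-0.091,0.479,0.4],
    [0,-296,-60,-0.342,-0.091,0.479,0.4],
    [0,-296,-60,-0.342,-0.091,0.479,0.4],
    [0,-296,-60,-0.342,-0.091,0.479,0.4],
    [0,-296,-60,-0.342,-0.091,0.479,0.4],
    [0,-296,-60,-0.342,-0.091,0.479,0.4],
    [0,-296,-60,-0.342,-0.091,0.479,0.4],
    [0,-296,-60,-0.342,-0.091,0.479,0.4],
    [0,-296,-60,-0.342,-0.091,0.479,0.4],
    [0,-296,-120,-0.342,-0.091,0.479,0.4],
    [0,-296,-120,-0.342,-0.091,0.479,0.4],
    [0,-296,-120,-0.342,-0.091,0.479,0.4],
    [0,-296,-120,-0.342,-0.091,0.479,0.4],
  ],
)

```text
clock: 30.78
position: [0.4006, -0.345, 0.1283]
eef_rot: [-3.137, 0.347, 2.082]
ft_force: [0.3, -0.7, 0.4]
gripper_width: 0.051
finger_force: 0.0
```

```bash
python3 - <<'E'
from h import *
o=status.get_obs(); print(o['q'],o['position'],o['eef_rot'])
s=snap('side')['color'][270:450,220:400]; t=snap('top')['color'][180:310,410:540]
cv2.imwrite('pics/c8.png',np.hstack([cv2.resize(s,(400,400)),cv2.resize(t,(400,400))])[...,::-1])
E
```

```text
[-0.62010387 -0.12401424 -0.51486642  0.86527174 -0.14923961  0.41683117] [ 0.40060096 -0.34497687  0.1283401 ] [-3.13736887  0.34717858  2.08167885]
```

View pics/c8.png

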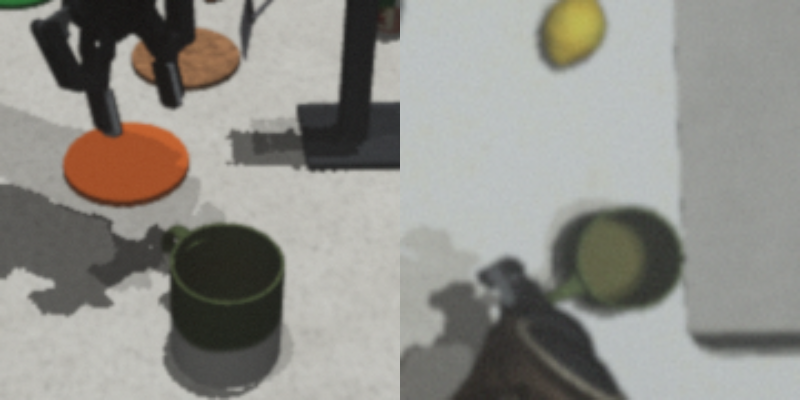

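Both fingertips are visible, at crop (112,130) and (172,102). The mug hasn't moved. I'll measure the tips to settle the tool offset.

```bash
python3 - <<'E'
from h import *
np.set_printoptions(suppress=True,precision=4)
s=snap('side'); P=cloud(s); c=s['color']
k=np.zeros(c.shape[:2],bool); k[290:335,255:310]=1; k&=(P[...,2]>.05)
for a,b in((255,281),(283,310)):
    m=k.copy(); m[:,:a]=0; m[:,b:]=0; q=P[m]; lo=q[q[:,2]<np.nanmin(q[:,2])+.012]; print(len(q),lo.mean(0),q[:,2].min())
from scipy.spatial.transform import Rotation as R
o=status.get_obs(); d=R.from_euler('xyz',o['eef_rot']).as_matrix()[:,2]; print(o['position'],d, o['position']-.028*d)
E
```

```text
566 [ 0.3688 -0.354   0.1642] 0.15642022498087715
339 [ 0.4187 -0.3227  0.1633] 0.15553814393570398
[ 0.4021 -0.3467  0.1316] [ 0.1669 -0.3023 -0.9385] [ 0.3974 -0.3382  0.1578]
```

Call:
step_arm(
  increments=[
    [5,-10,-30,0,0,0,0.4],
    [10,-20,-60,0,0,0,0.4],
    [14,-28,-86,0,0,0,0.4],
    [17,-34,-105,0,0,0,0.4],
    [18,-37,-113,0,0,0,0.4],
    [18,-37,-113,0,0,0,0.4],
    [18,-37,-113,0,0,0,0.4],
  ],
)

```text
clock: 31.52
position: [0.4193, -0.3839, 0.0177]
eef_rot: [-3.139, 0.351, 2.079]
ft_force: [-0.5, 0.5, 0.3]
gripper_width: 0.0515
finger_force: 0.0
```

```bash
python3 - <<'E'
from h import *
s=snap('side')['color'][300:440,250:390]
cv2.imwrite('pics/c9.png',cv2.resize(s,(560,560),interpolation=cv2.INTER_CUBIC)[...,::-1])
E
```

```text
(no output)
```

View pics/c9.png

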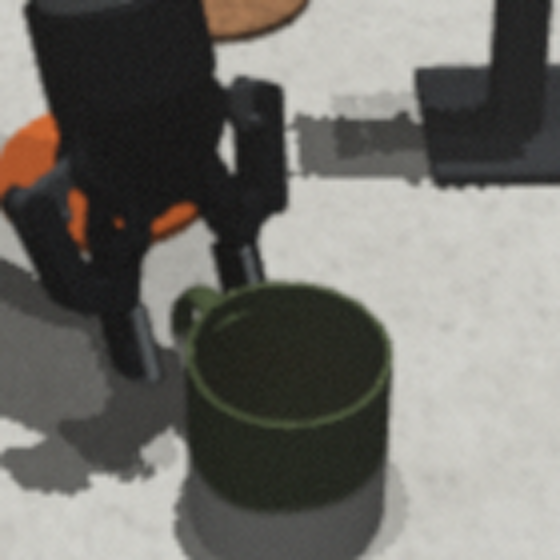

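The fingers (crop (140,370) and (240,280)) straddle the handle at (195,310), so I close and lift.

Call:
step_arm(
  increments=[
    [0,0,0,0,0,0,1],
    [0,0,0,0,0,0,1],
    [0,0,0,0,0,0,1],
    [0,0,0,0,0,0,1],
    [0,0,0,0,0,0,1],
    [0,0,0,0,0,0,1],
    [0,0,0,0,0,0,1],
    [0,0,15,0,0,0,1],
    [0,0,40,0,0,0,1],
    [0,0,70,0,0,0,1],
    [0,0,72,0,0,0,1],
    [0,0,72,0,0,0,1],
    [0,0,72,0,0,0,1],
  ],
  newtons=60,
)

```text
clock: 32.65
position: [0.4178, -0.3829, 0.0871]
eef_rot: [-3.138, 0.348, 2.08]
ft_force: [-0.2, 0.4, -3.7]
gripper_width: 0.0112
finger_force: 58.7
```

```bash
cat > mug.py <<'E'
from h import *
from scipy.spatial.transform import Rotation as R
np.set_printoptions(suppress=True,precision=4)
def fit(r):
    for it in range(6):
        A=np.c_[2*r[:,:2],np.ones(len(r))]
        x=np.linalg.lstsq(A,(r[:,:2]**2).sum(1),rcond=None)[0]; Rr=np.sqrt(x[2]+x[0]**2+x[1]**2); e=abs(np.hypot(*(r[:,:2]-x[:2]).T)-Rr); r=r[e<np.percentile(e,85)]
    return x[:2],Rr,len(r)
def mug(s,lo,hi,c,rad=.06):
    P=cloud(s); col=s['color'].astype(int); m=(P[...,2]>lo)&(P[...,2]<hi)&(np.hypot(P[...,0]-c[0],P[...,1]-c[1])<rad)
    m&=(col[...,1]>col[...,2]+4)   # olive green
    return P[m]
E
python3 - <<'E'
from mug import *
o=status.get_obs(); print(o['clock'],o['position'],o['eef_rot'],o['gripper_width'],o['ft_force'],o['q'])
for n in('side','top'):
    q=mug(snap(n),.05,.2,(.444,-.426),.09); z=np.percentile(q[:,2],[1,50,99]); r=q[q[:,2]>z[2]-.006]
    print(n,len(q),z,fit(r)); print(np.linalg.lstsq(np.c_[r[:,:2]-r[:,:2].mean(0),np.ones(len(r))],r[:,2],rcond=None)[0])
E
```

```text
32.65 [ 0.4178 -0.3829  0.0871] [-3.1379  0.3482  2.0797] 0.011175208147118216 [-0.1963  0.3977 -3.7339] [-0.6647 -0.0338 -0.5275  0.7555 -0.1358  0.3757]
side 2799 [0.0904 0.1328 0.1569] (array([ 0.4405, -0.4258]), np.float64(0.04129432239562102), 162)
[-0.0435  0.0393  0.1549]
top 1076 [0.0693 0.0916 0.1584] (array([ 0.4432, -0.4245]), np.float64(0.04121788374787052), 54)
[-0.      0.0051  0.1553]
```

Call:
step_arm(
  increments=[
    [-13,30,3,0,0,0.11,1],
    [-13,60,3,0,0,0.22,1],
    [-13,90,3,0,0,0.33,1],
    [-13,120,3,0,0,0.44,1],
    [-13,150,3,0,0,0.55,1],
    [-13,180,3,0,0,0.66,1],
    [-13,205,3,0,0,0.77,1],
    [-13,225,3,0,0,0.85,1],
    [-13,230,3,0,0,0.9,1],
    [-13,230,3,0,0,0.908,1],
    [-13,230,3,0,0,0.908,1],
    [-13,230,3,0,0,0.908,1],
  ],
)

```text
clock: 33.75
position: [0.4051, -0.1539, 0.0905]
eef_rot: [-3.138, 0.348, 2.986]
ft_force: [0.1, -0.4, -2.0]
gripper_width: 0.0108
finger_force: 59.2
```

```bash
python3 - <<'E'
from mug import *
o=status.get_obs(); print(o['clock'],o['position'],o['eef_rot'],o['gripper_width'],o['ft_force'],o['q'])
s=snap('side'); q=mug(s,.05,.2,(.453,-.16),.075); z=np.percentile(q[:,2],[1,50,99]); r=q[q[:,2]>z[2]-.006]
print(len(q),z,fit(r))
P=cloud(s)
for v in range(250,330,6): print(v,[(P[v,u]*1000).round().astype(int).tolist() for u in range(322,352,5) if P[v,u,2]>.08])
t=snap('top')
cv2.imwrite('pics/c10.png',np.hstack([cv2.resize(s['color'][190:350,230:430],(500,400)),cv2.resize(t['color'][150:290,340:440],(286,400))])[...,::-1])
E
```

```text
33.75 [ 0.4051 -0.1539  0.0905] [-3.1385  0.3485  2.9856] 0.010824480433414167 [ 0.0775 -0.4384 -1.9842] [-0.4295 -0.3193 -0.7466  0.8062  0.0894 -0.2577]
1570 [0.0771 0.1388 0.16  ] (array([ 0.4523, -0.1617]), np.float64(0.04101891325388587), 93)
250 [[512, -191, 214], [521, -195, 215], [531, -196, 215], [541, -196, 214]]
256 [[522, -194, 201], [531, -196, 202], [540, -203, 204]]
262 [[521, -197, 190], [531, -200, 190], [541, -200, 189]]
268 [[521, -158, 154], [531, -200, 177]]
274 [[516, -180, 153], [521, -198, 163]]
280 [[511, -200, 151]]
286 []
292 []
298 []
304 []
310 []
316 []
322 []
328 []
```

View pics/c10.png

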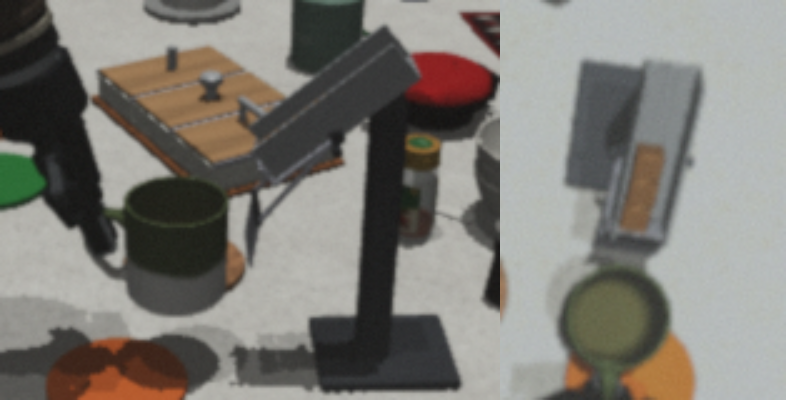

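The mug is held upright in front of the paddle (plate at side crop (255,215)) and the lumps are behind the gate. Mug front to paddle is about 25 mm, so contact plus the stroke comes to about 62 mm along the chute direction.

Call:
step_arm(
  increments=[
    [10,-1.5,0,0,0,0,1],
    [20,-3,0,0,0,0,1],
    [30,-5,0,0,0,0,1],
    [40,-6,0,0,0,0,1],
    [49,-8,0,0,0,0,1],
    [56,-9,0,0,0,0,1],
    [61,-9.7,0,0,0,0,1],
    [61,-9.7,0,0,0,0,1],
    [61,-9.7,0,0,0,0,1],
    [61,-9.7,0,0,0,0,1],
    [61,-9.7,0,0,0,0,1],
    [61,-9.7,0,0,0,0,1],
    [61,-9.7,0,0,0,0,1],
    [61,-9.7,0,0,0,0,1],
  ],
)

```text
clock: 35.02
position: [0.4663, -0.1632, 0.0914]
eef_rot: [-3.138, 0.35, 2.987]
ft_force: [-1.3, 1.2, -4.1]
gripper_width: 0.0111
finger_force: 59.5
```

```bash
python3 - <<'E'
from mug import *
o=status.get_obs(); print(o['clock'],o['position'],o['eef_rot'],o['gripper_width'],o['ft_force'])
s=snap('side'); t=snap('top')
cv2.imwrite('pics/c11.png',np.hstack([cv2.resize(s['color'][190:350,230:430],(500,400)),cv2.resize(t['color'][150:290,340:440],(286,400))])[...,::-1])
E
```

```text
35.0167 [ 0.4663 -0.1632  0.0914] [-3.1385  0.3499  2.9873] 0.011123304741077011 [-1.319   1.2148 -4.1284]
```

View pics/c11.png

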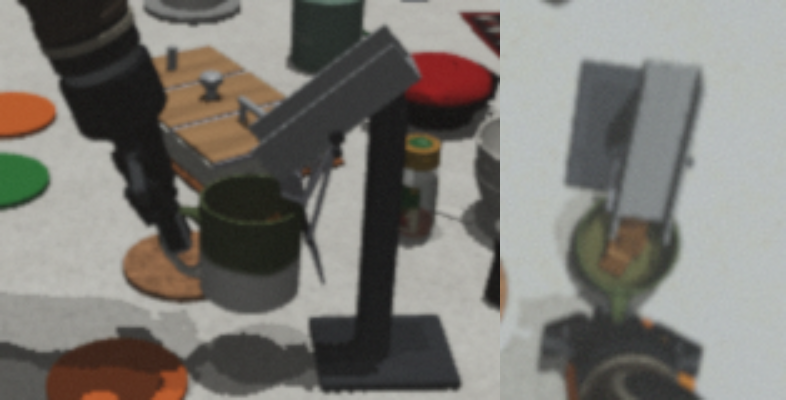

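The chute is empty and the lumps are in the mug (top crop (625,245)). I'll back off and carry the mug toward the coaster.

Call:
step_arm(
  increments=[
    [-10,1.5,0,0,0,0,1],
    [-25,4,0,0,0,0,1],
    [-40,6,0,0,0,0,1],
    [-55,9,0,0,0,0,1],
    [-66,15,0,0,0,0,1],
    [-68,30,0,0,0,0,1],
    [-66,50,0,0,0,0,1],
    [-62,70,0,0,0,0,1],
    [-55,90,0,0,0,0,1],
    [-46,110,0,0,0,0,1],
    [-37,130,0,0,0,0,1],
    [-30,145,0,0,0,0,1],
    [-26,153,0,0,0,0,1],
    [-26,153,0,0,0,0,1],
    [-26,153,0,0,0,0,1],
    [-26,153,0,0,0,0,1],
  ],
)

```text
clock: 36.45
position: [0.44, -0.0109, 0.0913]
eef_rot: [-3.138, 0.35, 2.987]
ft_force: [-0.7, 0.2, -2.6]
gripper_width: 0.0111
finger_force: 59.5
```

```bash
python3 - <<'E'
from mug import *
o=status.get_obs(); print(o['clock'],o['position'],o['eef_rot'],o['gripper_width'],o['ft_force'])
for n in('side','top'):
    s=snap(n)
    q=mug(s,.05,.2,(.487,-.018),.08); z=np.percentile(q[:,2],[1,50,99]); r=q[q[:,2]>z[2]-.006]
    print(n,len(q),z,fit(r))
    cv2.imwrite('pics/c12.png',cv2.resize(s['color'][130:290,280:440],(600,600),interpolation=cv2.INTER_CUBIC)[...,::-1])
E
```

```text
36.45 [ 0.44   -0.0109  0.0913] [-3.1381  0.3496  2.987 ] 0.01113494633395984 [-0.7448  0.1943 -2.5757]
side 1187 [0.0757 0.1402 0.1602] (array([ 0.4869, -0.0191]), np.float64(0.04133315894419156), 76)
top 1137 [0.0748 0.1047 0.1637] (array([ 0.4893, -0.0186]), np.float64(0.04142758337226837), 51)
```

View pics/c12.png

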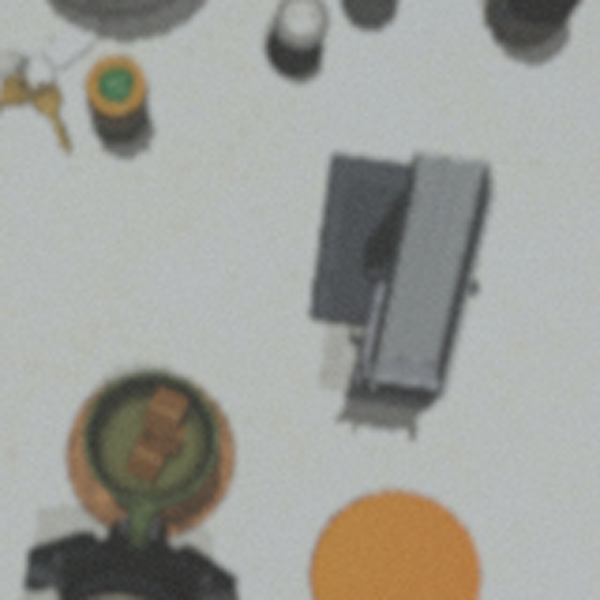

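The mug holds all three lumps and sits centred above the cork coaster. Lowering now.

Call:
step_arm(
  increments=[
    [0,0,-15,0,0,0,1],
    [0,0,-32,0,0,0,1],
    [0,0,-46,0,0,0,1],
    [0,0,-56,0,0,0,1],
    [0,0,-61,0,0,0,1],
    [0,0,-63,0,0,0,1],
    [0,0,-65,0,0,0,1],
    [0,0,-65,0,0,0,1],
    [0,0,-65,0,0,0,1],
  ],
)

```text
clock: 37.3
position: [0.4411, -0.0104, 0.0271]
eef_rot: [-3.139, 0.351, 2.987]
ft_force: [-0.5, 0.8, -3.5]
gripper_width: 0.0114
finger_force: 59.5
```

Call:
step_arm(
  increments=[
    [0,0,-1,0,0,0,1],
    [0,0,-2,0,0,0,1],
    [0,0,-2,0,0,0,1],
  ],
)

```text
clock: 37.55
position: [0.4417, -0.0103, 0.0258]
eef_rot: [-3.139, 0.353, 2.987]
ft_force: [-2.4, -1.3, 3.3]
gripper_width: 0.0111
finger_force: 60.5
```

Call:
step_arm(
  increments=[
    [0,0,0,0,0,0,0.8],
    [0,0,0,0,0,0,0.6],
    [0,0,0,0,0,0,0.5],
    [0,0,0,0,0,0,0.5],
    [0,0,0,0,0,0,0.5],
    [-5,1,15,0,0,0,0.5],
    [-13,2,35,0,0,0,0.5],
    [-24,4,65,0,0,0,0.5],
    [-36,6,100,0,0,0,0.5],
    [-70,6,120,0,0,0,0.5],
    [-110,6,130,0,0,0,0.5],
    [-140,6,140,0,0,0,0.5],
    [-140,6,140,0,0,0,0.5],
    [-140,6,140,0,0,0,0.5],
  ],
)

```text
clock: 38.72
position: [0.3006, -0.0042, 0.1657]
eef_rot: [-3.139, 0.354, 2.987]
ft_force: [0.9, 0.1, 0.6]
gripper_width: 0.0425
finger_force: 0.0
```

```bash
python3 - <<'E'
from mug import *
import lumps as L
o=status.get_obs(); print(o['clock'],o['position'],o['ft_force'])
for n in('side','top'):
    s=snap(n)
    q=mug(s,.02,.2,(.487,-.018),.055); z=np.percentile(q[:,2],[1,50,99]); r=q[q[:,2]>z[2]-.006]
    print(n,len(q),z,fit(r))
P=cloud(s); hsv=cv2.cvtColor(s['color'],cv2.COLOR_RGB2HSV)
lm=(hsv[...,0]<20)&(hsv[...,1]>70)&(np.hypot(P[...,0]-.488,P[...,1]+.019)<.036); print('brown px in mug',lm.sum())
m=np.zeros(P.shape[:2],bool); m[165:275,140:285]=1; q=P[m&(P[...,2]>.058)&(P[...,2]<.09)]
for c in((.6,.177),(.57,.264),(.539,.354)):
    k=q[np.hypot(*(q[:,:2]-c).T)<.04]; print('handle',c,len(k),np.median(k,0))
E
```

```text
38.7167 [ 0.3006 -0.0042  0.1657] [0.9063 0.0741 0.6438]
side 1100 [0.0271 0.0748 0.0952] (array([ 0.4877, -0.0182]), np.float64(0.04150536256297828), 69)
top 595 [0.0203 0.0695 0.0983] (array([ 0.4909, -0.0181]), np.float64(0.04127327961680119), 46)
brown px in mug 202
handle (0.6, 0.177) 100 [0.6004 0.1761 0.0729]
handle (0.57, 0.264) 99 [0.5696 0.2666 0.0738]
handle (0.539, 0.354) 27 [0.5385 0.357  0.0713]
```

The mug stands on the coaster within about 3 mm of centre and the lids are shut, so I'm handing in.

```bash
python3 -c "
from bench import finish_job
print(finish_job())"
```

```text
the job is handed in; nothing more can be done
None
```

I handed the job in at about 39 s of the 210 s allowed, with no verdict returned: all three sugar lumps are in the mug, which stands about 3 mm off the coaster's centre, and all three lids read shut.

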